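Hook a parts bin back into the slatwall

ROBOT

A 6-joint arm with a two-finger parallel gripper is mounted at the origin on the work surface. World frame = base frame: x ahead of the robot, y to its left, z up, the work surface at z = 0. Lengths are in m, angles in rad, forces in N, time in s.
With the tool pointing down it reaches from about 0.35 to 0.775 m from the base axis. Payload 7.3 kg.
Tool frame: the origin (TCP) lies on the centre line of the jaws, within the pads' length; the fingertips stand 11 mm ahead of it and the grasp point (between the pads) lies 8 mm behind it; z points along the fingers, y is the direction in which the jaws open and shut (so a half turn about z gives the same grasp; the last joint's range is limited). The gripper opens to 92 mm and grips with 3 to 60 N. Pads are 19 mm wide; open, the fingers measure 130 mm over their backs; the gripper's body (75 mm by 190 mm) begins 47 mm behind the grasp point.
Start: joints at [-1.361, 0.342, 1.524, -0, 1.275, -0.146], TCP at [0.183, -0.492, 0.238] pointing down, gripper open.
Joint ranges: [-2.53, 2.53], [-0.77, 2.02], [0.04, 2.7], [-1, 4.14], [0.28, 2.66], [-3.11, 3.11]. Speed limits (rad/s): [2.57, 2.57, 3.14, 3.14, 3.14, 3.14].

INTERFACE

Orientations are given as [roll, pitch, yaw] about the fixed x, y, z axes, in that order (R = Rz(yaw) Ry(pitch) Rx(roll)).
In Python, from cell import robot gives the robot as it stands.
- The arm moves only by the tool jog_arm, never from a script. Its argument "deltas" is one flat list of numbers, 6 for each row, row after row: the shift along the world's x, y, z in units of 0.1 m (1.0 is 0.1 m), then the turn, a rotation vector about the world's x, y, z in units of 90 degrees (1.0 is 90 degrees). A call has 1 to 5 rows; each row is the pose to reach, as a shift and turn from the pose commanded when the call began; what a row does not reach only later rows make up. A row lasts 1/12 s, in which the tool goes at most 41.7 mm and 7.16 degrees, less where a joint would pass 70% of its speed; a pose out of reach is approached as far as the arm can. A call with a number of a shift or a turn outside -1 to 1 is refused whole. A call with a gripper value outside its range is refused whole. "claw" is the opening, from 0 (shut) to 1 (fully open), set as the call begins (left out, the last holds). The fingers move at their own pace and stop on an object; "newtons" is the grip in N (left out, the last holds). Time passes only in rows, so rows that repeat a pose let the fingers close. It gives the time, the measured TCP pose, the force and the opening at its end, in the units of the state.
- robot.observe(): the state, without advancing time (a new reading comes with each control period).
- robot.read_camera(name): name is "scene" or "side" or "wrist"; returns the picture (420x560x3 uint8, red, green, blue); there is no depth.
- robot.camera_params(name): a dict with "fx", "fy", "cx", "cy" (pixels), "R" (3x3) and "t" (3): a world point X has camera coordinates R X + t. Camera axes: x right, y down, z forward; pixel columns grow to the right and rows downward; lengths in m; the calibration is good to about 2 mm. The wrist camera is an equidistant fisheye: a pixel r from the principal point sees the ray r / f radians off the axis. A picture is of the moment at which its call begins: read the wrist's pose just before it. camera_params takes no time and is no camera call; for the wrist camera it gives the pose at the moment of the call.
- robot.hand_in(): hands the job in, once; it reports no verdict.
The state is a dict: "time": time; "qpos": joint angles; "qvel": joint speeds; "joint_efforts": joint torques, N m; "tool_pos": TCP position; "tool_rot": TCP orientation; "contact_force": force on the tool from outside, world axes, zero at the start; "torque": the same for the moment, N m; "opening": finger opening in m.
Only numpy, scipy, OpenCV 4.12 (cv2) and the standard library are available. Lean on these libraries where they do the work, as an engineer would, in place of code of your own. Each camera call takes 0.05 s, during which the arm holds its last target. There are 200 camera calls.

TASK

Hang the empty parts bin from the bench in the top groove of the slatwall, in the gap between the two bins already hanging there: tilt it with its front up, feed its back lip up into the groove, then lower the front by hand until the bin sits fully home with its back flat against the panel. Do it gently, without forcing the lip or letting the bin drop, leave the other things where they are, and let go.

Things in the scene. Friction and masses are not known exactly. Their poses are not given: they have to be found in the camera images.
- bin: Empty grey parts bin to hang: rigid plastic, 130 to 225 g, 96 mm long (x), 56 wide (y), 56 high (z), walls 3 mm. Stands upright on the bench, back roughly to the panel. Origin: centre of its underside; +x to its back, z up. Side walls full height from the back (x = 48) to x = -12 mm, then sloping to the low front (28 mm high, x = -48); can be gripped across its width.
- bin_heel (a point): Top back edge of the bin, middle: (48, 0, 56) mm in the bin's axes. From here, at z = 52 to 56 mm, a web 4 mm thick runs backwards to x = 57 mm. The bin's web and lip are 50 mm wide (y). Sitting home, the web rests on the lower edge of the mouth, the lip is behind the upper flange (4 mm overlap, 2 mm play) and the back is on the face, 48 mm behind the origin.
- bin_lip (a point): Middle of the lip's top edge, (55.25, 0, 68) mm in the bin's axes. The lip stands up from the end of the web: 3.5 mm thick (x = 53.5 to 57 mm), from z = 52 to 68 mm, i.e. 12 mm above the rim. The throat between back face and lip is 5.5 mm, open at the top. It enters the mouth only with the bin's front tilted up about 40 degrees or more, and then with about 1 mm of play.
- panel: Stand of the slatwall, fixed to the bench, upright. Its aluminium slat board (rigid, 480 mm long, 19 thick, top edge about 204 high) faces the robot. Origin: bench level under the middle of the face; x into the board (face at x = 0), y along the grooves, z up. The board is screwed on through slotted holes, so all of it may sit up to 12 mm higher or lower than told here: the readings do not show it.
- groove (a point): Nominal top groove (true height within 12 mm, see panel), axes as the panel's: middle of the lower edge of its mouth, on the face, z = 170 mm. Mouth 12 mm high, flanges above and below it 3.5 mm thick; cavity behind x = 3.5 to 15.5 mm, reaching 10 mm above and below the mouth. Two like bins hang fast in it (same shape and height), centred at y = +112 and -112 mm; the free gap is 168 mm wide. Another groove is 75 mm below.
- tin: Closed round red tin, 86 mm across, 101 mm high, standing loose on the bench beside the work. Origin: centre of its underside.
- corner: L-shaped dark wood frame-corner sample, about 130 x 130 mm, 22 mm high, lying loose on the bench beside the work. Origin: on its underside, inside the L's outline.
Not all that is in view belongs to the job. Leave any orange or pink look-alike of the bin alone.

How it is judged:
On the way, in this order (a step that is already met when the one before it is completed fails the run):
1. the bin's lip is through the mouth of the top groove, behind its flange, with the bin still tilted front up (over 15 degrees) (x of bin_lip in the frame of panel above 0.0055 m and z of bin_lip in the frame of panel between 0.152 and 0.206 m and angle between bin's own z axis and vertical above 0.26 rad), for 0.1 s.
2. the front is lowered: the bin upright and square to the panel, its lip up behind the flange of the top groove, in the gap (x of bin_lip in the frame of panel between 0.004 and 0.0095 m and z of bin_lip in the frame of panel between 0.1715 and 0.2005 m and y of bin in the frame of panel between -0.054 and 0.054 m and angle between the z axis of bin and the z axis of panel, either way round below 0.06 rad and angle between the x axis of bin and the x axis of panel, either way round below 0.06 rad), for 0.2 s.
At the end, for the whole second after the job is handed in: The bin hangs at rest, released, in the top groove in the gap between the two hung bins: its lip up behind the upper flange (lip centre 4 to 9.5 mm behind the face), the bin upright and square to the panel within 0.06 rad; the tin and the corner sample moved under 20 mm (all of step 2 and distance of each of tin, corner from where it was at the start of the episode below 0.02 m and linear speed of bin below 0.01 m/s and contact force between the fingers and bin below 0.1 N); the robot touches nothing.
It fails at once if the bin is forced: over 25 N between bin and panel while the gripper has hold of it (contact force between bin and panel above 25 N and contact force between the fingers and bin above 2 N).
It fails at once if the hooked bin is dropped: it swings at over 4 rad/s with its lip in the groove (x of bin_lip in the frame of panel above 0.002 m and z of bin_lip in the frame of panel above 0.152 m and angular speed of bin above 4 rad/s).
It fails at once if the tin or the corner sample is shifted by over 20 mm (distance of any of tin, corner from where it was at the start of the episode above 0.02 m).
It also fails if it takes over 64 s, if anything falls off the work surface, if the arm or the gripper's body presses on something with over 40 N, if the wrist force passes 120 N, or if a joint passes its speed limit or range.

## Working session

There is one attempt and no reset: what is moved stays moved. The work goes in short steps, Python scripts to look and compute and a tool call to move; the robot and the scene stay as the last step left them, time stands still between calls to the robot, and variables do not carry over. Pictures are saved under pics/ and viewed, about 8 in all and at most 12, crops included, and the job is handed in when it is done.

Besides the shell and the picture viewer there is one more tool, called after "Request:" in YAML: its name, and indented under it one key for each argument. jog_arm: Moves the arm, as the interface text tells. Its arguments: {"type":"object","properties":{"deltas":{"type":"array","items":{"type":"number"}},"claw":{"type":"number"},"newtons":{"type":"number"}},"required":["deltas"]}

```bash
mkdir -p pics; ls; python3 - <<'E'
from cell import robot
import cv2,numpy as np
for n in("scene","side"):
    im=robot.read_camera(n); cv2.imwrite(f"pics/{n}0.png",im[...,::-1])
    p=robot.camera_params(n); print(n,{k:np.round(v,4).tolist() for k,v in p.items()})
    R=np.array(p['R']);print(-R.T@np.array(p['t']))
print(robot.observe())
E
```

```text
pics
scene {'fx': 409.2597, 'fy': 409.2597, 'cx': 275.7515, 'cy': 210.0777, 'R': [[0.1719, 0.985, -0.0173], [0.7402, -0.1407, -0.6575], [-0.65, 0.1002, -0.7533]], 't': [-0.0867, -0.328, 1.3757]}
[ 1.15188655 -0.09861047  0.81916101]
side {'fx': 422.7505, 'fy': 422.7505, 'cx': 275.0859, 'cy': 209.9651, 'R': [[-0.8556, -0.5176, 0.0042], [-0.324, 0.5292, -0.7842], [0.4037, -0.6723, -0.6205]], 't': [0.4818, 0.2817, 0.8131]}
[0.17530798 0.64700038 0.72335406]
{'time': 0.1, 'qpos': array([-1.36099161e+00,  3.42679537e-01,  1.52491573e+00, -1.75028901e-05,
        1.27534826e+00, -1.46005727e-01]), 'qvel': array([ 1.66170407e-03, -3.19840848e-04, -4.19468668e-03, -7.81252665e-04,
        8.30830841e-05,  7.20302865e-04]), 'joint_efforts': array([ 1.67128022e-03, -4.32004559e+01, -2.44694406e+01,  7.19388225e-02,
        5.26062108e-02, -4.03878369e-05]), 'tool_pos': array([ 0.18282745, -0.49178479,  0.23710269]), 'tool_rot': array([-3.14025372e+00, -1.79975544e-04,  3.55815426e-01]), 'contact_force': array([0.22835845, 0.22492988, 0.69771607]), 'torque': array([-0.05450572, -0.00971735, -0.02086556]), 'opening': 0.09193467181616814}
```

View pics/scene0.png

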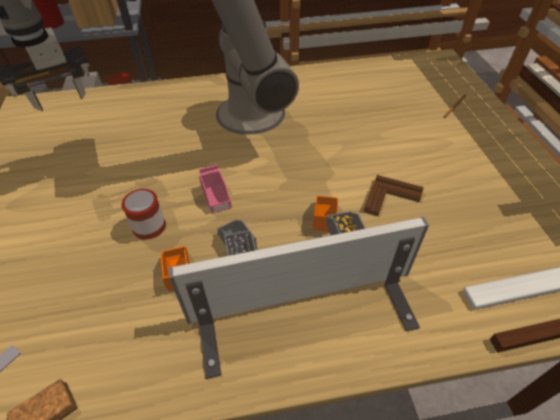

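View pics/side0.png

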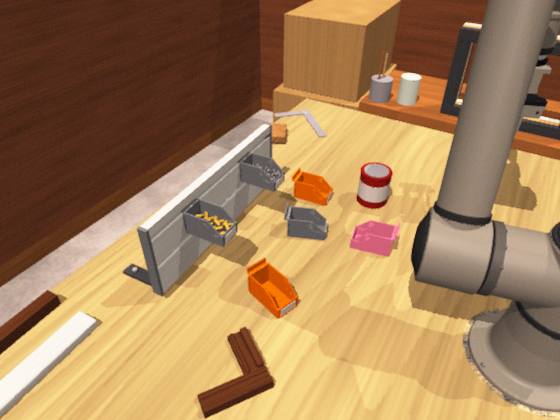

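The scene view is from behind the panel: its top edge runs from about (173,270) to (424,225), and the bench bin is hidden. In the side view the grey bin is at about (307,222), with the hung bins at (210,222) and (262,170). I'll enlarge both.

```bash
python3 - <<'E'
import cv2
a=cv2.imread("pics/side0.png")[110:300,130:350]
cv2.imwrite("pics/sidec.png",cv2.resize(a,None,fx=3.5,fy=3.0,interpolation=cv2.INTER_CUBIC))
a=cv2.imread("pics/scene0.png")[180:330,160:440]
cv2.imwrite("pics/scenec.png",cv2.resize(a,None,fx=2.8,fy=2.8,interpolation=cv2.INTER_CUBIC))
E
```

```text
(no output)
```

View pics/sidec.png

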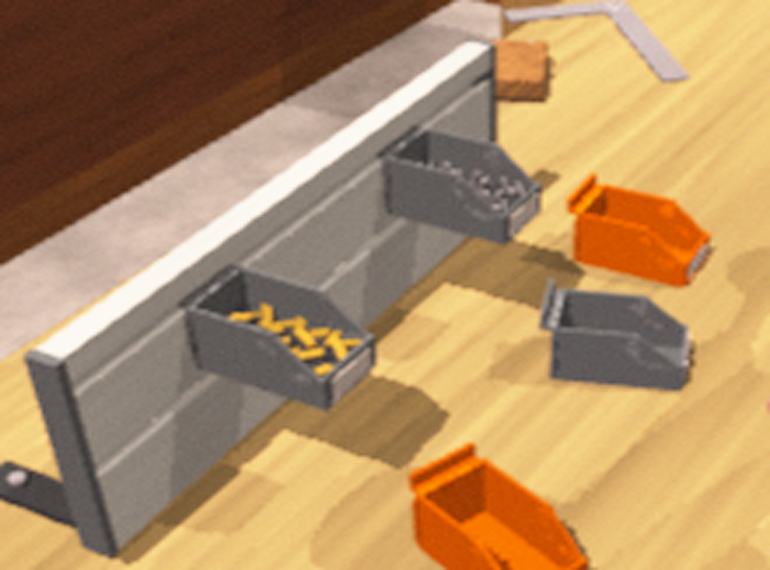

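View pics/scenec.png

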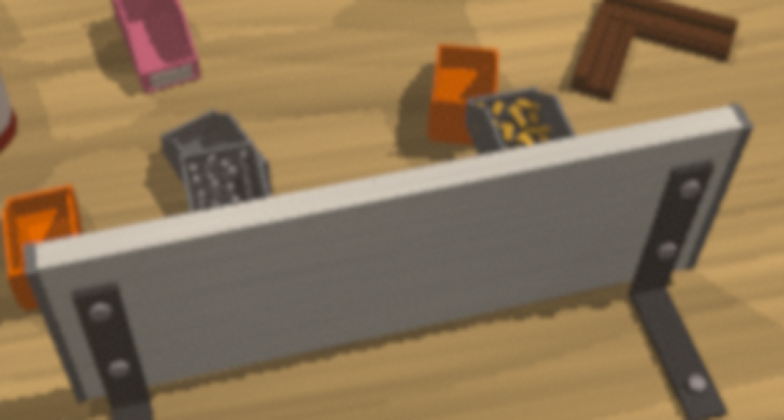

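The side crop shows the panel's front top corners at about (148,231) and (271,125), and the bin's near bottom edge from (288,236) to (327,239). In the scene crop the top corners are at (422,218)/(427,225) and (169,269)/(175,276). I'll triangulate from these.

```bash
cat > h.py <<'E'
from cell import robot
import cv2,numpy as np
from scipy.spatial.transform import Rotation as Ro
def ray(p,uv,fish=False):
    R=np.array(p['R']);c=-R.T@np.array(p['t'])
    d=np.array([(uv[0]-p['cx'])/p['fx'],(uv[1]-p['cy'])/p['fy'],1.])
    if fish:
        r=np.hypot(d[0],d[1]);d=np.array([d[0]/r*np.sin(r),d[1]/r*np.sin(r),np.cos(r)]) if r>0 else d
    d=R.T@d;return c,d/np.linalg.norm(d)
def plane(cd,z): c,d=cd;return c+d*(z-c[2])/d[2]
def tri(*cds):
    A=sum(np.eye(3)-np.outer(d,d) for c,d in cds);b=sum((np.eye(3)-np.outer(d,d))@c for c,d in cds)
    X=np.linalg.solve(A,b);return X,[round(float(np.linalg.norm(np.cross(X-c,d)))*1000,1) for c,d in cds]
def proj(p,X,fish=False):
    x=np.array(p['R'])@X+np.array(p['t'])
    if fish:
        r=np.hypot(x[0],x[1]);th=np.arctan2(r,x[2]);q=x[:2]/r*th
    else:q=x[:2]/x[2]
    return q*[p['fx'],p['fy']]+[p['cx'],p['cy']]
E
python3 - <<'E'
from h import *
s=robot.camera_params("scene");d=robot.camera_params("side")
np.set_printoptions(precision=4,suppress=True)
for n,a,b in(("y+ front",(422.5,218.2),(148,230.5)),("y+ back",(427.1,224.6),(138,227.3)),("y- front",(168.9,268.6),(271.1,125)),("y- back",(175,275.7),(264.3,124))):
    print(n,tri(ray(s,a),ray(d,b)))
for n,a,z in(("bk bot",(288,235.7),0),("fr bot",(326.6,239.3),0),("bk rim near",(288,219.3),.056),("bk rim far",(291.4,207.3),.056),("rim end near",(317,222),.056)):
    print(n,plane(ray(d,a),z))
E
```

```text
y+ front (array([0.6896, 0.26  , 0.1995]), [3.5, 3.5])
y+ back (array([0.7091, 0.2628, 0.2014]), [1.4, 1.4])
y- front (array([ 0.7167, -0.2299,  0.1978]), [1.0, 1.0])
y- back (array([ 0.7336, -0.2201,  0.1995]), [2.6, 2.6])
bk bot [ 0.5627 -0.0632  0.    ]
fr bot [ 0.4724 -0.1024  0.    ]
bk rim near [ 0.5629 -0.0609  0.056 ]
bk rim far [ 0.5795 -0.1074  0.056 ]
rim end near [ 0.497  -0.0891  0.056 ]
```

Panel: yaw about 0.055, face centre about (0.703, 0.015), top edge about 0.199. Bin: origin about (0.528, -0.109), yaw about 0.38. I'll grip it with the tool leaning back 45° so the tool stands vertical when the bin is tilted, and go to a viewing pose first.

Request:
jog_arm:
  deltas: [0.65,0.9,0.1,0.046,-0.116,0.004,0.65,0.9,0.1,0.046,-0.116,0.004,0.65,0.9,0.1,0.046,-0.116,0.004]
  claw: 1

```text
time: 0.35
tool_pos: [0.2479, -0.4003, 0.2471]
tool_rot: [-3.135, -0.2, 0.359]
contact_force: [0.4, 0.2, 0.3]
opening: 0.0921
```

Request:
jog_arm:
  deltas: [0.65,0.9,0.1,0.046,-0.116,0.004,0.65,0.9,0.1,0.046,-0.116,0.004,0.65,0.9,0.1,0.046,-0.116,0.004]

```text
time: 0.6
tool_pos: [0.313, -0.3096, 0.257]
tool_rot: [-3.131, -0.396, 0.364]
contact_force: [-0.4, -1.0, -0.1]
opening: 0.0923
```

Request:
jog_arm:
  deltas: [0.65,0.9,0.1,0.046,-0.116,0.004,0.65,0.9,0.1,0.046,-0.116,0.004,0.65,0.9,0.1,0.046,-0.116,0.004]

```text
time: 0.85
tool_pos: [0.3778, -0.2194, 0.2668]
tool_rot: [-3.128, -0.592, 0.369]
contact_force: [-0.9, 0.7, -0.4]
opening: 0.0921
```

Request:
jog_arm:
  deltas: [0.65,0.9,0.1,0.046,-0.116,0.004,0.65,0.9,0.1,0.046,-0.116,0.004,0.65,0.9,0.1,0.046,-0.116,0.004,0.65,0.9,0.1,0.046,-0.116,0.004,0.65,0.9,0.1,0.046,-0.116,0.004]

```text
time: 1.27
tool_pos: [0.443, -0.1307, 0.2776]
tool_rot: [-3.134, -0.784, 0.382]
contact_force: [0.3, -0.4, 0.7]
opening: 0.0919
```

```bash
python3 - <<'E'
from h import *
import json
p=robot.camera_params("wrist"); im=robot.read_camera("wrist"); cv2.imwrite("pics/w1.png",im[...,::-1])
json.dump({k:np.array(v).tolist() for k,v in p.items()},open("w1.json","w"))
o=robot.observe();print(o['time'],o['tool_pos'],o['tool_rot'],o['qpos'],o['contact_force'])
R=np.array(p['R']);print(-R.T@np.array(p['t']),R[2],p['fx'])
E
```

```text
1.3167 [ 0.44288934 -0.13183679  0.27771075] [-3.13410473 -0.78351819  0.38092005] [-0.96237349  0.02363267  2.08272168  0.91372078  1.0562524  -0.25877288] [ 0.5861292  -0.88969611 -0.28796923]
[ 0.40240894 -0.14711625  0.4413084 ] [ 0.41527608  0.17388355 -0.89292233] 325.19226210127806
```

View pics/w1.png

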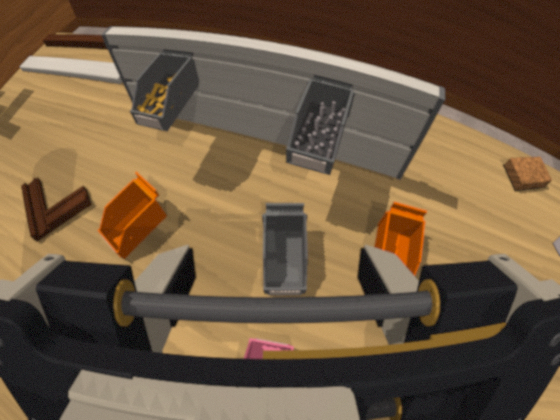

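```bash
cat > plan.py <<'E'
# 2D hooking path (mm): panel section distance field, bin hook outline, max-clearance path over (theta,x,z)
import numpy as np,cv2,heapq
S=8;X0,Z0=-40,-60;W,H=70,110
m=np.zeros((H*S,W*S),np.uint8)
def box(x0,x1,z0,z1): m[int((z0-Z0)*S):int((z1-Z0)*S),int((x0-X0)*S):int((x1-X0)*S)]=1
box(0,19,-60,34); m[int((-10-Z0)*S):int((22-Z0)*S),int((3.5-X0)*S):int((15.5-X0)*S)]=0; m[int(-Z0*S):int((12-Z0)*S),int(-X0*S):int((3.5-X0)*S)]=0
D=(cv2.distanceTransform(1-m,cv2.DIST_L2,5)-cv2.distanceTransform(m,cv2.DIST_L2,5))/S
P=np.array([(-10,56),(48,56),(53.5,56),(53.5,68),(57,68),(57,52),(48,52),(48,0),(-10,0)],float)
B=np.vstack([np.linspace(a,b,max(2,int(np.hypot(*(b-a))/.4)),endpoint=False) for a,b in zip(P[:-1],P[1:])])
L=np.array([55.25,68])
def place(th,lx,lz,Q):  # lip point at (lx,lz)
    c,s=np.cos(th),np.sin(th);q=Q-L;return np.c_[lx+q[:,0]*c+q[:,1]*s, lz-q[:,0]*s+q[:,1]*c]
def clear(th,lx,lz):
    q=place(th,0,0,B)
    ix=((q[:,0]+lx[...,None]-X0)*S).astype(int);iz=((q[:,1]+lz[...,None]-Z0)*S).astype(int)
    ok=(ix>=0)&(ix<W*S)&(iz>=0)&(iz<H*S)
    return np.where(ok,D[np.clip(iz,0,H*S-1),np.clip(ix,0,W*S-1)],20).min(-1)
if __name__=="__main__":
    g=.5;xs=np.arange(-8,15,g);zs=np.arange(-8,22,g);ths=np.radians(np.arange(0,64,2))
    XX,ZZ=np.meshgrid(xs,zs,indexing='ij')
    C=np.array([clear(t,XX,ZZ) for t in ths])
    i=lambda t,x,z:(int(round(t/2)),int(round((x+8)/g)),int(round((z+8)/g)))
    goal=i(0,7,16.5)
    for T in (40,44,48,52,56):
        st=max(((C[T//2,ix,iz],(T//2,ix,iz)) for ix in range(5) for iz in range(len(zs))))[1]
        best={st:0};h=[(0,st)];par={}
        while h:
            d,n=heapq.heappop(h)
            if n==goal:break
            if d>best[n]:continue
            for a in(-1,0,1):
              for b in(-1,0,1):
                for e in(-1,0,1):
                    k=(n[0]+a,n[1]+b,n[2]+e)
                    if not(0<=k[0]<len(ths) and 0<=k[1]<len(xs) and 0<=k[2]<len(zs)) or C[k]<.1 or k[0]>T//2:continue
                    nd=d+(abs(a)+abs(b)+abs(e))*np.exp(-4*min(C[k],2.5))+.001
                    if nd<best.get(k,9e9):best[k]=nd;par[k]=n;heapq.heappush(h,(nd,k))
        else: print(T,"no path");continue
        n=goal;path=[n]
        while n!=st:n=par[n];path.append(n)
        path=path[::-1];print(T,"min clear",min(C[k] for k in path[:-3]))
        if T==52 or T==48:print([(int(k[0]*2),float(xs[k[1]]),float(zs[k[2]]),round(float(C[k]),1)) for k in path])
E
python3 plan.py
```

```text
40 min clear 0.674225
44 min clear 1.1496124
48 min clear 1.25
[(48, -8.0, 7.5, 9.0), (48, -7.5, 7.5, 8.6), (48, -7.0, 7.5, 8.2), (48, -6.5, 7.5, 7.8), (48, -6.0, 7.5, 7.5), (48, -5.5, 7.5, 7.1), (48, -5.0, 7.5, 6.7), (48, -4.5, 7.5, 6.3), (48, -4.0, 7.5, 6.0), (48, -3.5, 7.5, 5.6), (48, -3.0, 7.5, 5.3), (48, -2.5, 7.5, 4.9), (48, -2.0, 7.5, 4.5), (48, -1.5, 7.5, 4.2), (48, -1.0, 7.5, 3.9), (48, -0.5, 8.0, 3.2), (48, 0.0, 8.0, 3.0), (48, 0.5, 8.0, 2.9), (48, 1.0, 8.0, 2.8), (48, 1.5, 8.0, 2.8), (48, 2.0, 8.0, 2.8), (48, 2.5, 8.0, 2.6), (48, 3.0, 8.5, 2.2), (48, 3.5, 8.5, 2.2), (48, 4.0, 8.5, 1.9), (48, 4.5, 9.0, 1.8), (48, 5.0, 9.0, 1.7), (48, 5.5, 9.5, 1.5), (48, 6.0, 10.0, 1.4), (48, 6.5, 10.5, 1.4), (48, 7.0, 10.5, 1.4), (48, 7.5, 11.0, 1.5), (48, 8.0, 11.5, 1.5), (48, 8.5, 12.0, 1.5), (48, 9.0, 12.5, 1.6), (48, 9.5, 13.0, 1.6), (48, 10.0, 13.5, 1.5), (46, 10.5, 14.0, 1.7), (44, 11.0, 14.5, 1.9), (42, 11.5, 15.0, 2.0), (40, 11.5, 15.5, 2.0), (38, 11.5, 15.5, 1.9), (36, 11.5, 16.0, 2.1), (34, 11.5, 16.0, 2.0), (32, 11.5, 16.5, 2.1), (30, 11.5, 16.5, 2.3), (28, 11.5, 16.5, 2.4), (26
[... 1133 characters left out ...]
2.0, 2.0), (52, 10.0, 12.5, 1.9), (52, 10.5, 13.0, 1.8), (50, 11.0, 13.5, 1.9), (48, 11.5, 14.0, 2.0), (46, 11.5, 14.5, 2.0), (44, 11.5, 15.0, 1.9), (42, 11.5, 15.0, 2.0), (40, 11.5, 15.5, 2.0), (38, 11.5, 15.5, 1.9), (36, 11.5, 16.0, 2.1), (34, 11.5, 16.0, 2.0), (32, 11.5, 16.5, 2.1), (30, 11.5, 16.5, 2.3), (28, 11.5, 16.5, 2.4), (26, 11.5, 17.0, 2.5), (24, 11.5, 17.0, 2.5), (22, 11.0, 17.0, 2.6), (20, 10.5, 17.5, 2.9), (18, 10.0, 17.5, 2.7), (16, 9.5, 17.5, 2.6), (14, 9.0, 17.5, 2.4), (12, 9.0, 17.5, 2.2), (10, 8.5, 17.5, 2.0), (8, 8.0, 17.5, 1.8), (6, 7.5, 17.5, 1.7), (4, 7.0, 17.5, 1.4), (4, 7.0, 17.0, 1.2), (2, 7.0, 17.0, 0.9), (2, 7.0, 16.5, 0.6), (0, 7.0, 16.5, 0.2)]
56 min clear 1.25
```

The wrist view shows the bench bin between the fingers, at columns 263-306 and rows 205-292, with the panel and hung bins above. The path plan gives about 1.8 mm of play at 52° tilt. Next, an enlarged crop for exact pixels.

```bash
python3 - <<'E'
import cv2,numpy as np
a=cv2.imread("pics/w1.png")
l=cv2.resize(a[195:300,250:325],None,fx=5.4,fy=5.4,interpolation=cv2.INTER_CUBIC)
r=cv2.resize(a[75:180,270:350],None,fx=4.8,fy=5.4,interpolation=cv2.INTER_CUBIC)
cv2.imwrite("pics/w1c.png",np.hstack([l,r]));print(l.shape)
E
```

```text
(567, 405, 3)
```

View pics/w1c.png

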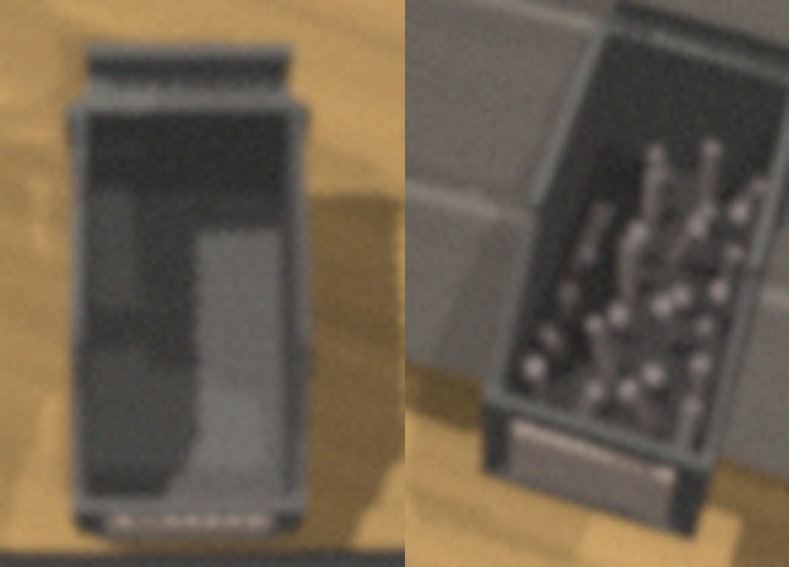

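Back rim corners are at (263.3,214.1) and (306.7,214.1), lip top at (266.3,203.9) and (304.1,203.7), and front rim corners at (264.1,289.4) and (306.1,289.1). For the hung bin, rim-at-face is at (312.7,80.2) and the front rim at (288.8,149.1) and (334,161.5).

```bash
python3 - <<'E'
from h import *
import json
np.set_printoptions(precision=4,suppress=True)
p=json.load(open("w1.json"));d=robot.camera_params("side");s=robot.camera_params("scene")
w=lambda u,v:ray(p,(u,v),True)
print("tri back rim near",tri(w(263.3,214.1),ray(d,(288,219.3))), "far",tri(w(306.7,214.1),ray(d,(291.4,207.3))))
L,Rr=plane(w(263.3,214.1),.056),plane(w(306.7,214.1),.056)
l,r=plane(w(266.3,203.9),.068),plane(w(304.1,203.7),.068)
f,g=plane(w(264.1,289.4),.028),plane(w(306.1,289.1),.028)
for a,b,x in((L,Rr,.048),(l,r,.0552),(f,g,-.048)):
    v=a-b;yaw=np.arctan2(-v[0],v[1]);print("mid",(a+b)/2,"w",np.linalg.norm(v),"yaw",yaw)
v=(L+Rr)/2-(f+g)/2;yaw=np.arctan2(v[1],v[0]);print("len",np.hypot(*v[:2]),"yaw",yaw)
print("origin est",((L+Rr)/2+(f+g)/2)/2)
# panel top front edge from wrist: left end, right end; hung bin near front rim
print("panel top y-",tri(w(440,92),ray(d,(271.1,125)),ray(s,(168.9,268.6))),"y+",tri(w(107,36),ray(d,(148,230.5)),ray(s,(422.5,218.2))))
# hung bin rim at face onto nominal face plane
n=np.array([np.cos(.055),np.sin(.055),0]);o=np.array([.703,.015,0])
for uv in((312.7,80.2),(350,88.9)):
    c,dd=w(*uv);t=((o-c)@n)/(dd@n);X=c+dd*t;print(X,"panel y",(X-o)@[-np.sin(.055),np.cos(.055),0])
E
```

```text
tri back rim near (array([ 0.5636, -0.0609,  0.0562]), [0.7, 0.7]) far (array([ 0.5852, -0.1135,  0.0515]), [2.6, 2.6])
mid [ 0.5753 -0.0871  0.056 ] w 0.057018541833400334 yaw 0.385332073231895
mid [ 0.5837 -0.0838  0.068 ] w 0.048866550787601895 yaw 0.39174177997512366
mid [ 0.4881 -0.1225  0.028 ] w 0.05410565131999007 yaw 0.38958946957495655
len 0.09403304081874783 yaw 0.3855715487870704
origin est [ 0.5317 -0.1048  0.042 ]
panel top y- (array([ 0.7189, -0.2258,  0.2026]), [5.9, 5.5, 3.1]) y+ (array([0.691 , 0.2583, 0.1976]), [3.0, 3.0, 4.9])
[ 0.7077 -0.07    0.1706] panel y -0.08517103820236714
[ 0.7103 -0.1175  0.1722] panel y -0.13269539404837338
```

Request:
jog_arm:
  deltas: [0.08,-0.02,-0.85,0,0,0.004,0.08,-0.02,-0.85,0,0,0.004,0.08,-0.02,-0.85,0,0,0.004]

```text
time: 1.57
tool_pos: [0.4489, -0.1337, 0.1867]
tool_rot: [-3.119, -0.779, 0.373]
contact_force: [-0.6, 0.7, 0.5]
opening: 0.0919
```

Request:
jog_arm:
  deltas: [0.07,-0.02,-0.84,0,0,0,0.07,-0.02,-0.84,0,0,0,0.07,-0.02,-0.84,0,0,0,0.07,-0.02,-0.84,0,0,0]

```text
time: 1.9
tool_pos: [0.4578, -0.1362, 0.1083]
tool_rot: [-3.123, -0.785, 0.376]
contact_force: [-0.4, -0.1, 0.1]
opening: 0.0918
```

Request:
jog_arm:
  deltas: [0.2,0.08,-0.21,0,0,0.007,0.4,0.17,-0.42,0,0,0.007,0.6,0.25,-0.63,0,0,0.007,0.78,0.33,-0.84,0,0,0.007,0.78,0.33,-0.84,0,0,0.007]

```text
time: 2.32
tool_pos: [0.5398, -0.1031, 0.0276]
tool_rot: [-3.138, -0.79, 0.4]
contact_force: [-1.3, -0.6, 0.1]
opening: 0.0918
```

Request:
jog_arm:
  deltas: [0,0,0,0,0,0,0,0,0,0,0,0]

```text
time: 2.48
tool_pos: [0.5373, -0.1042, 0.0287]
tool_rot: [-3.139, -0.789, 0.4]
contact_force: [0.2, 0.2, -0.4]
opening: 0.0919
```

```bash
python3 - <<'E'
from h import *
im=robot.read_camera("side"); cv2.imwrite("pics/s2.png",cv2.resize(im[130:300,180:420,::-1],None,fx=3.3,fy=3.3,interpolation=cv2.INTER_CUBIC))
o=robot.observe();print(o['tool_pos'],o['tool_rot'],o['contact_force'],o['qpos'])
E
```

```text
[ 0.53693866 -0.10437008  0.02836762] [-3.13916491 -0.78805863  0.39948057] [0.66263982 0.85744572 0.29633688] [-0.71222862  0.66419209  2.17999472  1.71375579  0.6986843  -1.14690666]
```

View pics/s2.png

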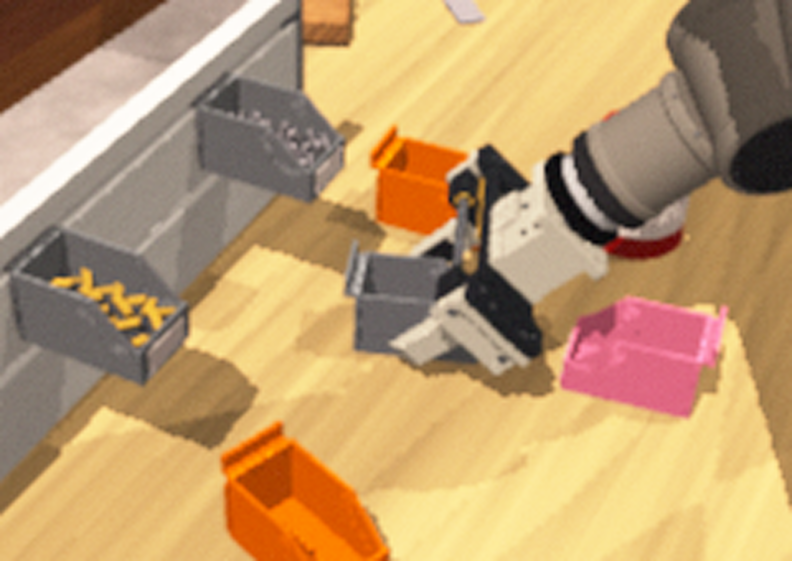

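The side view shows the fingers straddling the bin's middle and touching nothing. I'll close with a moderate grip.

Request:
jog_arm:
  deltas: [0,0,0,0,0,0,0,0,0,0,0,0,0,0,0,0,0,0,0,0,0,0,0,0,0,0,0,0,0,0]
  claw: 0
  newtons: 15

```text
time: 2.95
tool_pos: [0.5358, -0.1033, 0.0249]
tool_rot: [-3.133, -0.784, 0.396]
contact_force: [0.2, -0.4, 0.1]
opening: 0.063
```

Request:
jog_arm:
  deltas: [0,0,0,0,0,0,0,0,0,0,0,0,0,0,0,0,0,0]
  newtons: 20

```text
time: 3.2
tool_pos: [0.5358, -0.1031, 0.0247]
tool_rot: [-3.133, -0.784, 0.396]
contact_force: [-2.5, -1.5, 2.1]
opening: 0.0561
```

```bash
python3 - <<'E'
from h import *
o=robot.observe();print(o['time'],o['tool_pos'],o['tool_rot'],o['contact_force'],o['torque'],o['opening'])
E
```

```text
3.2 [ 0.53583324 -0.10312515  0.02472584] [-3.13298289 -0.78398637  0.39583311] [-2.49896121 -1.46620308  2.12696649] [-0.22547726  0.3057835   0.03889671] 0.0560660015693407
```

Gripped: opening is 56.1 mm. Lift, and compute the carry targets.

Request:
jog_arm:
  deltas: [0,0,0.1,0,0,0,0,0,0.3,0,0,0,0,0,0.6,0,0,0,0,0,0.95,0,0,0,0,0,0.95,0,0,0]

```text
time: 3.62
tool_pos: [0.5375, -0.104, 0.1248]
tool_rot: [-3.141, -0.788, 0.401]
contact_force: [1.0, -1.0, 0.2]
opening: 0.0561
```

```bash
cat > t.py <<'E'
from h import *
import json,os
np.set_printoptions(precision=4,suppress=True)
# grasp record: bin and tool pose at grasp
G=dict(bo=[.531,-.105,0],byaw=.389,tp=[.5358,-.1031,.0247],tr=[-3.133,-.784,.396])
Rb=Ro.from_euler('z',G['byaw']); Rt=Ro.from_euler('xyz',G['tr'])
Rtb=Rb.inv()*Rt; ptb=Rb.inv().apply(np.array(G['tp'])-G['bo'])
PN=dict(o=[.7035,.0155,0],yaw=.055,gz=.167)
if os.path.exists('pn.json'):PN.update(json.load(open('pn.json')))
LIP=np.array([.05525,0,.068])
def target(th,lx,lz,y=0.): # th deg, lip in panel mm from face / groove lower edge
    Rp=Ro.from_euler('z',PN['yaw']);RB=Rp*Ro.from_euler('y',th,degrees=True)
    lip=np.array(PN['o'])+Rp.apply([lx/1e3,y/1e3,0])+[0,0,PN['gz']+lz/1e3]
    bo=lip-RB.apply(LIP);return bo+RB.apply(ptb),RB*Rtb
def state():
    o=robot.observe();R=Ro.from_euler('xyz',o['tool_rot']);RB=R*Rtb.inv();bo=o['tool_pos']-RB.apply(ptb)
    Rp=Ro.from_euler('z',PN['yaw']);q=Rp.inv().apply(bo+RB.apply(LIP)-PN['o'])
    e=(Rp.inv()*RB).as_euler('zxy',degrees=True)
    print('t',round(o['time'],2),'lip mm',(q*1e3-[0,0,PN['gz']*1e3]).round(2),'th',e[2].round(2),'yaw/roll',e[:2].round(2),'F',o['contact_force'].round(1),'q',o['qpos'].round(2),'op',round(o['opening'],4))
    return o
def delta(*a):
    o=robot.observe();p,R=target(*a);d=p-o['tool_pos'];r=(R*Ro.from_euler('xyz',o['tool_rot']).inv()).as_rotvec()
    print(a,'shift',(d*10).round(3),'turn',(r/(np.pi/2)).round(3))
E
python3 - <<'E'
from t import *
state();print(Rtb.as_euler('xyz'),ptb)
delta(20,-60,7.5);delta(52,-40,7.5);delta(52,-15,7.5)
E
```

```text
t 3.62 lip mm [-125.25  -93.59    1.26] th -0.33 yaw/roll [19.12 -0.24] F [ 1.  -1.   0.2] q [-0.71  0.43  2.13  1.38  0.7  -0.71] op 0.0561
[-3.133 -0.784  0.007] [ 0.0052 -0.0001  0.0247]
(20, -60, 7.5) shift [0.443 1.128 0.262] turn [-0.046  0.221 -0.211]
(52, -40, 7.5) shift [0.612 1.137 0.626] turn [-0.125  0.569 -0.199]
(52, -15, 7.5) shift [0.862 1.151 0.626] turn [-0.125  0.569 -0.199]
```

Request:
jog_arm:
  deltas: [-0.15,0.2,0.15,-0.01,0.05,-0.03,-0.2,0.45,0.3,-0.03,0.12,-0.06,-0.2,0.7,0.4,-0.045,0.19,-0.1,-0.2,0.95,0.4,-0.06,0.26,-0.13,-0.2,0.95,0.4,-0.065,0.3,-0.15]

```text
time: 4.03
tool_pos: [0.5146, -0.0271, 0.1492]
tool_rot: [-3.066, -0.535, 0.263]
contact_force: [-0.9, 0.3, -2.2]
opening: 0.056
```

Request:
jog_arm:
  deltas: [0,0.1,0.1,-0.01,0.06,-0.02,0.2,0.2,0.2,-0.03,0.13,-0.04,0.4,0.2,0.23,-0.05,0.2,-0.05,0.6,0.2,0.23,-0.06,0.26,-0.05,0.6,0.2,0.23,-0.06,0.27,-0.05]

```text
time: 4.45
tool_pos: [0.5773, -0.0083, 0.1732]
tool_rot: [-3.063, -0.144, 0.189]
contact_force: [0.1, 0.5, -1.6]
opening: 0.0563
```

```bash
python3 - <<'E'
from t import *
state();delta(52,-25,7.5)
E
```

```text
t 4.45 lip mm [-61.89  -7.96  11.  ] th 36.8 yaw/roll [ 8.62 -1.76] F [ 0.1  0.5 -1.6] q [-0.22  0.43  1.58  0.15  1.03  1.09] op 0.0563
(52, -25, 7.5) shift [0.364 0.188 0.141] turn [-0.062  0.164 -0.082]
```

Request:
jog_arm:
  deltas: [0.12,0.06,0.05,-0.02,0.05,-0.03,0.25,0.12,0.1,-0.04,0.11,-0.06,0.36,0.19,0.14,-0.06,0.16,-0.08,0.36,0.19,0.14,-0.06,0.164,-0.082,0.36,0.19,0.14,-0.06,0.164,-0.082]

```text
time: 4.87
tool_pos: [0.6116, 0.012, 0.1839]
tool_rot: [-3.119, 0.124, 0.065]
contact_force: [-0.4, -0.6, -2.1]
opening: 0.0557
```

Request:
jog_arm:
  deltas: [0,0,0,0,0,0,0,0,0,0,0,0]

```text
time: 5.03
tool_pos: [0.6102, 0.0105, 0.1859]
tool_rot: [-3.119, 0.122, 0.062]
contact_force: [0.4, -0.6, -1.5]
opening: 0.0561
```

```bash
python3 - <<'E'
from t import *
state();delta(52,-25,7.5)
p=robot.camera_params("wrist"); im=robot.read_camera("wrist"); cv2.imwrite("pics/w2.png",im[...,::-1])
json.dump({k:np.array(v).tolist() for k,v in p.items()},open("w2.json","w"))
im=robot.read_camera("side"); cv2.imwrite("pics/s3.png",im[...,::-1])
a=cv2.resize(cv2.imread("pics/s3.png")[100:300,130:330],None,fx=2.8,fy=2.8,interpolation=cv2.INTER_CUBIC)
b=cv2.resize(cv2.imread("pics/w2.png"),(747,560))[:,180:420]
cv2.imwrite("pics/c3.png",np.hstack([a,b]))
R=np.array(p['R']);print(-R.T@np.array(p['t']),R[2])
E
```

```text
t 5.03 lip mm [-28.48   0.35   6.17] th 51.92 yaw/roll [0.4  0.22] F [ 0.4 -0.6 -1.5] q [-0.11  0.61  1.23  0.    1.42  1.4 ] op 0.0561
(52, -25, 7.5) shift [0.035 0.    0.014] turn [-0.005  0.001 -0.001]
[0.7118 0.0145 0.3211] [-0.4248 -0.0067 -0.9053]
```

View pics/c3.png

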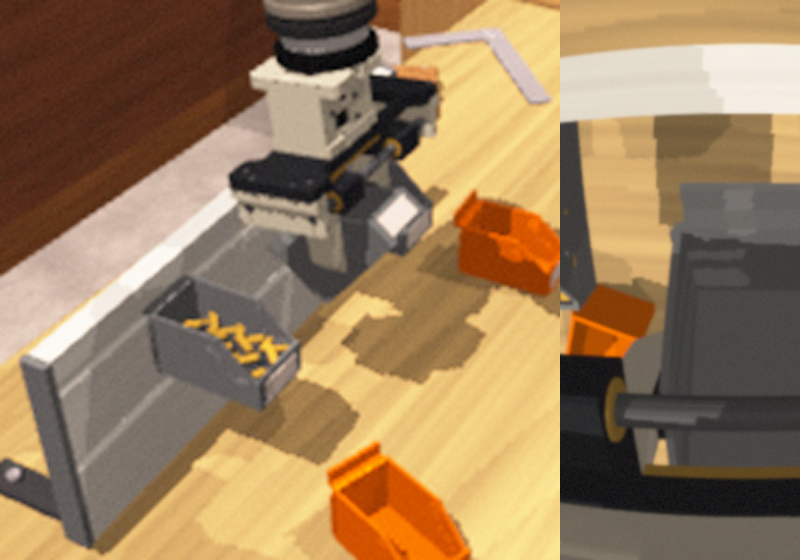

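The side view shows the tilted bin in the gap, in front of the top groove. The wrist view shows the lip top edge near row 139 and the panel's top front edge near row 85. I'll compare these with predictions.

```bash
python3 - <<'E'
from t import *
p=json.load(open("w2.json"));im=cv2.imread("pics/w2.png")
g=cv2.GaussianBlur(cv2.cvtColor(im,cv2.COLOR_BGR2GRAY),(3,3),0).astype(float)
o=robot.observe();RB=Ro.from_euler('xyz',o['tool_rot'])*Rtb.inv();bo=o['tool_pos']-RB.apply(ptb)
for n,q in(("lip top back L",[.057,.025,.068]),("R",[.057,-.025,.068]),("lip top front",[.0535,0,.068]),("rim L",[.048,.028,.056]),("rim R",[.048,-.028,.056])):
    print(n,proj(p,bo+RB.apply(q),True))
for c in(240,280,320):
    d=np.diff(g[:,c]);print(c,[(int(i),int(d[i])) for i in range(20,200) if abs(d[i])>6])
for r in(143,150):
    d=np.diff(g[r]);print('row',r,[(int(i),int(d[i])) for i in range(190,380) if abs(d[i])>6])
# face position per top-edge pixels, for a few top heights
n=np.array([np.cos(.055),np.sin(.055),0])
for z in(.198,.2,.202):
    print(z,[((plane(ray(p,(c,r),True),z)-PN['o'])@n*1e3).round(1) for c,r in((240,84.5),(280,84.5),(320,84.5))])
cv2.imwrite("pics/w2full.png",cv2.resize(im,(800,600)))
E
```

```text
lip top back L [225.941  139.8585]
R [332.3961 140.7207]
lip top front [279.0871 145.6295]
rim L [221.4209 169.6993]
rim R [336.5041 170.6899]
240 [(31, 10), (32, 19), (33, 17), (34, 7), (82, -8), (83, -22), (84, -34), (85, -32), (86, -16), (176, -8), (177, -11), (178, -10)]
280 [(30, 8), (31, 17), (32, 20), (33, 13), (83, -21), (84, -38), (85, -33), (86, -13), (181, -10), (182, -12), (183, -8)]
320 [(31, 8), (32, 18), (33, 21), (34, 11), (84, -15), (85, -21), (86, -17), (87, -8), (135, -9), (136, -19), (137, -20), (138, -12), (182, -8), (183, -13), (184, -10)]
row 143 [(206, -8), (207, -16), (208, -21), (209, -14), (224, -7), (327, 11), (328, 20), (329, 20), (330, 7), (331, -11), (332, -18), (333, -11)]
row 150 [(207, -9), (208, -18), (209, -19), (210, -12), (326, 15), (327, 24), (328, 22), (329, 7), (330, -13), (331, -20), (332, -13)]
0.198 [np.float64(0.4), np.float64(0.3), np.float64(0.7)]
0.2 [np.float64(0.6), np.float64(0.5), np.float64(0.8)]
0.202 [np.float64(0.7), np.float64(0.6), np.float64(0.9)]
```

View pics/w2full.png

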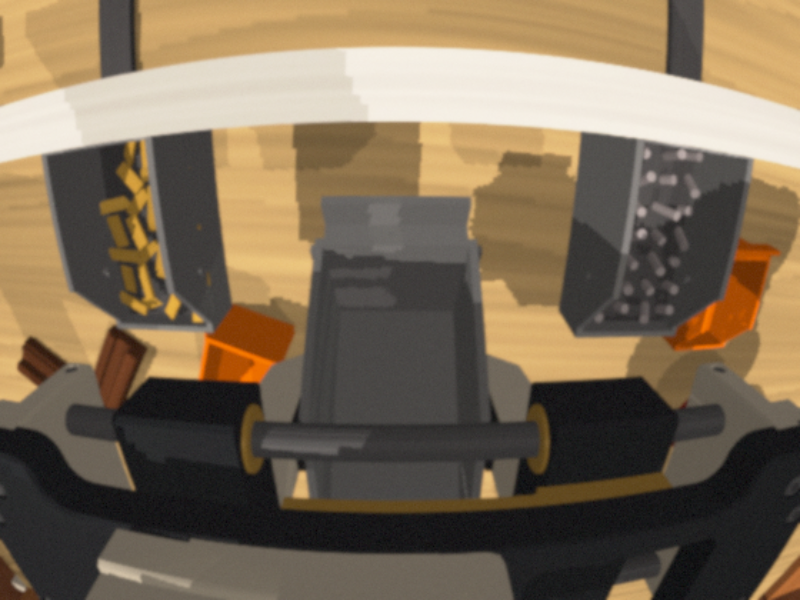

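The lip's back edge is at row 137 against a predicted 140, so it is about 1 mm nearer the panel. The hung bins are seen from above, with the screw bin's front rim corners near (404,234) and (473,231) in camera pixels. I'll triangulate these with w1 for height and get the panel yaw from the long white edge.

```bash
python3 - <<'E'
from t import *
p=json.load(open("w2.json"));p1=json.load(open("w1.json"));im=cv2.imread("pics/w2.png")
g=cv2.GaussianBlur(cv2.cvtColor(im,cv2.COLOR_BGR2GRAY),(3,3),0).astype(float)
pts=[]
for c in range(10,551,20):
    d=np.diff(g[:,c]);a=int(np.mean(np.where(g[:130,c]>170)[0])) if (g[:130,c]>170).any() else 60
    r=a+np.argmin(d[a:a+45]);k=np.arange(r-3,r+4);w=np.clip(-d[k],0,None);r=(k*w).sum()/w.sum()+.5
    pts.append(plane(ray(p,(c,r),True),.2))
pts=np.array(pts);f=np.polyfit(pts[:,1],pts[:,0],1);res=pts[:,0]-np.polyval(f,pts[:,1]);ok=abs(res-np.median(res))<.0015
f=np.polyfit(pts[ok,1],pts[ok,0],1);print("yaw",np.arctan(-f[0]),"x at y=.0155",np.polyval(f,.0155),"n",ok.sum(),"rms",(pts[ok,0]-np.polyval(f,pts[ok,1])).std())
Rp=Ro.from_euler('z',PN['yaw'])
for n,a,b in(("frL",(288.75,149.1),(403.9,234.5)),("frR",(334,161.5),(472.5,231.5)),("frL bottom",(287.7,162),(392,215.6))):
    X,e=tri(ray(p1,a,True),ray(p,b,True));print(n,Rp.inv().apply(X-PN['o'])*1e3,e)
l=cv2.resize(cv2.imread("pics/w2.png")[85:245,385:545],None,fx=3.5,fy=3.5,interpolation=cv2.INTER_CUBIC)
cv2.imwrite("pics/w2c.png",l)
E
```

```text
yaw 0.05471950107042784 x at y=.0155 0.703848033883992 n 19 rms 0.00010328668444978446
frL [-94.5604 -84.0439 142.5926] [1.1, 1.1]
frR [ -93.3458 -138.3038  142.5436] [0.1, 0.1]
frL bottom [-94.0919 -83.4957 115.67  ] [1.0, 1.0]
```

View pics/w2c.png

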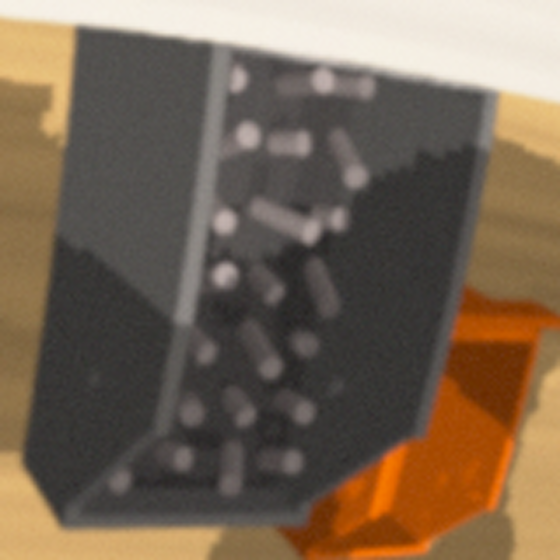

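Yaw is 0.0547, the face is at 0.7038, and the groove's lower edge is about 0.167. I'll apply the small lip correction and approach the mouth.

```bash
echo '{"o":[0.7026,0.0155,0],"yaw":0.0547,"gz":0.167}'>pn.json; python3 - <<'E'
from t import *
state();delta(52,-4,7.5);delta(52,3,8)
E
```

```text
t 5.13 lip mm [-27.27   0.     7.15] th 51.85 yaw/roll [0.37 0.22] F [ 0.5 -0.1 -1.2] q [-0.11  0.61  1.23  0.    1.42  1.4 ] op 0.0562
(52, -4, 7.5) shift [0.233 0.014 0.005] turn [-0.005  0.001 -0.001]
(52, 3, 8) shift [0.303 0.018 0.01 ] turn [-0.005  0.001 -0.001]
```

Request:
jog_arm:
  deltas: [0.06,0.004,0.002,-0.003,0,-0.001,0.12,0.008,0.004,-0.004,0,-0.001,0.18,0.012,0.005,-0.005,0.001,-0.001,0.23,0.014,0.005,-0.005,0.001,-0.001,0.23,0.014,0.005,-0.005,0.001,-0.001]

```text
time: 5.55
tool_pos: [0.6354, 0.0122, 0.1868]
tool_rot: [-3.128, 0.122, 0.06]
contact_force: [-1.2, 0.3, -1.7]
opening: 0.0562
```

Request:
jog_arm:
  deltas: [0,0,0,0,0,0,0,0,0,0,0,0]

```text
time: 5.72
tool_pos: [0.6343, 0.0122, 0.1867]
tool_rot: [-3.128, 0.124, 0.06]
contact_force: [-0.3, 0.1, -0.9]
opening: 0.0561
```

```bash
python3 - <<'E'
from t import *
state();delta(52,-4,7.5);delta(52,3,8)
E
```

```text
t 5.72 lip mm [-3.47  0.53  6.89] th 52.0 yaw/roll [-0.03 -0.03] F [-0.3  0.1 -0.9] q [-0.1   0.66  1.15 -0.01  1.46  1.41] op 0.0561
(52, -4, 7.5) shift [-0.005 -0.006  0.006] turn [ 0. -0.  0.]
(52, 3, 8) shift [ 0.065 -0.002  0.011] turn [ 0. -0.  0.]
```

Request:
jog_arm:
  deltas: [0.015,0,0.006,0,0,0,0.03,0,0.01,0,0,0,0.045,0,0.011,0,0,0,0.055,0,0.011,0,0,0,0.065,0,0.011,0,0,0]

```text
time: 6.13
tool_pos: [0.641, 0.0122, 0.1882]
tool_rot: [-3.128, 0.123, 0.059]
contact_force: [-0.1, -0.7, -1.8]
opening: 0.0562
```

Request:
jog_arm:
  deltas: [0,0,0,0,0,0,0,0,0,0,0,0]

```text
time: 6.3
tool_pos: [0.6409, 0.0122, 0.188]
tool_rot: [-3.128, 0.123, 0.059]
contact_force: [-0.1, 0.2, -1.7]
opening: 0.0562
```

```bash
python3 - <<'E'
from t import *
state();delta(52,4.5,8.5);delta(52,6,9.3)
E
```

```text
t 6.3 lip mm [3.13 0.12 8.24] th 51.98 yaw/roll [-0.04 -0.02] F [-0.1  0.2 -1.7] q [-0.1   0.67  1.12 -0.01  1.48  1.42] op 0.0562
(52, 4.5, 8.5) shift [ 0.014 -0.001  0.003] turn [0.001 0.    0.   ]
(52, 6, 9.3) shift [0.029 0.    0.011] turn [0.001 0.    0.   ]
```

The lip is in the mouth with no contact. I'll compute the expected contact heights here and probe downward to pin the groove height.

```bash
python3 - <<'E'
from plan import *
for x in(2,3,4,5,6,7,8):
    z=np.arange(0,16,.1);c=clear(np.radians(52),np.full_like(z,x),z);k=z[c>0.05];print(x,k.min().round(1),k.max().round(1))
E
```

```text
2 3.6 10.6
3 4.4 10.6
4 5.4 10.6
5 6.1 11.1
6 6.8 11.8
7 7.6 12.5
8 8.3 13.3
```

Request:
jog_arm:
  deltas: [0,0,-0.01,0,0,0,0,0,-0.016,0,0,0,0,0,-0.016,0,0,0]

```text
time: 6.55
tool_pos: [0.6408, 0.0123, 0.1868]
tool_rot: [-3.128, 0.123, 0.06]
contact_force: [-0.9, 0.4, 0.1]
opening: 0.056
```

Request:
jog_arm:
  deltas: [0,0,-0.005,0,0,0,0,0,-0.005,0,0,0]

```text
time: 6.72
tool_pos: [0.6407, 0.0123, 0.1864]
tool_rot: [-3.128, 0.123, 0.06]
contact_force: [-2.1, 1.4, 3.4]
opening: 0.056
```

Request:
jog_arm:
  deltas: [0,0,-0.005,0,0,0,0,0,-0.005,0,0,0]

```text
time: 6.88
tool_pos: [0.6406, 0.0121, 0.186]
tool_rot: [-3.128, 0.123, 0.059]
contact_force: [-4.8, 1.1, 5.5]
opening: 0.0559
```

Request:
jog_arm:
  deltas: [0,0,-0.005,0,0,0,0,0,-0.005,0,0,0]

```text
time: 7.05
tool_pos: [0.6405, 0.0121, 0.1855]
tool_rot: [-3.129, 0.124, 0.059]
contact_force: [-5.8, -0.5, 4.6]
opening: 0.0559
```

Contact came about 2.4 mm sooner than predicted, with a 45° force (the lip's back on the lower corner). Back up, then probe upward.

Request:
jog_arm:
  deltas: [0,0,0.02,0,0,0,0,0,0.031,0,0,0,0,0,0.031,0,0,0]

```text
time: 7.3
tool_pos: [0.6412, 0.0121, 0.1878]
tool_rot: [-3.128, 0.123, 0.059]
contact_force: [0.8, -0.3, -1.4]
opening: 0.0559
```

Request:
jog_arm:
  deltas: [0,0,0.012,0,0,0,0,0,0.012,0,0,0,0,0,0.012,0,0,0]

```text
time: 7.55
tool_pos: [0.6409, 0.0122, 0.1891]
tool_rot: [-3.128, 0.123, 0.059]
contact_force: [0.8, 0.4, -2.1]
opening: 0.0559
```

Request:
jog_arm:
  deltas: [0,0,0.008,0,0,0,0,0,0.008,0,0,0]

```text
time: 7.72
tool_pos: [0.6409, 0.0122, 0.1901]
tool_rot: [-3.128, 0.123, 0.059]
contact_force: [0.4, 0.1, -1.1]
opening: 0.0563
```

Request:
jog_arm:
  deltas: [0,0,0.008,0,0,0,0,0,0.008,0,0,0]

```text
time: 7.88
tool_pos: [0.6409, 0.0122, 0.1911]
tool_rot: [-3.128, 0.123, 0.059]
contact_force: [-0.2, -0.8, -0.6]
opening: 0.056
```

Request:
jog_arm:
  deltas: [0,0,0.008,0,0,0,0,0,0.008,0,0,0]

```text
time: 8.05
tool_pos: [0.6409, 0.0122, 0.1919]
tool_rot: [-3.128, 0.123, 0.059]
contact_force: [0.1, -0.1, -1.1]
opening: 0.0557
```

Request:
jog_arm:
  deltas: [0,0,0.008,0,0,0,0,0,0.008,0,0,0]

```text
time: 8.22
tool_pos: [0.6408, 0.0122, 0.1922]
tool_rot: [-3.128, 0.123, 0.059]
contact_force: [0.8, 0.7, -3.6]
opening: 0.0559
```

Request:
jog_arm:
  deltas: [0,0,0.006,0,0,0,0,0,0.006,0,0,0]

```text
time: 8.38
tool_pos: [0.6408, 0.0122, 0.1925]
tool_rot: [-3.128, 0.124, 0.059]
contact_force: [2.5, 0.0, -6.0]
opening: 0.0559
```

Contact occurred at TCP z 0.1866 (below) and 0.1920 (above). That is a 5.4 mm free range, so the lip is about 0.8 mm deeper and the groove about 1.6 mm higher than assumed. Updating and recentring.

Request:
jog_arm:
  deltas: [0,0,-0.015,0,0,0,0,0,-0.028,0,0,0,0,0,-0.028,0,0,0]

```text
time: 8.63
tool_pos: [0.6408, 0.0122, 0.1904]
tool_rot: [-3.128, 0.123, 0.059]
contact_force: [0.6, -0.3, -1.1]
opening: 0.0557
```

```bash
echo '{"o":[0.7018,0.0155,0],"yaw":0.0547,"gz":0.1686}'>pn.json; python3 - <<'E'
from t import *
state()
for a in((52,5,8.7),(52,6,9.4),(52,7,10),(52,8,10.8),(52,9,11.6),(52,10,12.5)):delta(*a)
E
```

```text
t 8.63 lip mm [3.87 0.08 9.04] th 51.97 yaw/roll [-0.04 -0.02] F [ 0.6 -0.3 -1.1] q [-0.1   0.67  1.12 -0.01  1.48  1.42] op 0.0557
(52, 5, 8.7) shift [ 0.011 -0.    -0.003] turn [0.001 0.    0.   ]
(52, 6, 9.4) shift [0.021 0.    0.004] turn [0.001 0.    0.   ]
(52, 7, 10) shift [0.031 0.001 0.01 ] turn [0.001 0.    0.   ]
(52, 8, 10.8) shift [0.041 0.001 0.018] turn [0.001 0.    0.   ]
(52, 9, 11.6) shift [0.051 0.002 0.026] turn [0.001 0.    0.   ]
(52, 10, 12.5) shift [0.061 0.002 0.035] turn [0.001 0.    0.   ]
```

Request:
jog_arm:
  deltas: [0.011,0,-0.002,0,0,0,0.016,0,0,0,0,0,0.021,0,0.004,0,0,0,0.031,0,0.01,0,0,0,0.031,0,0.01,0,0,0]

```text
time: 9.05
tool_pos: [0.6442, 0.0122, 0.1916]
tool_rot: [-3.128, 0.122, 0.059]
contact_force: [-0.3, 0.5, -1.7]
opening: 0.0557
```

Request:
jog_arm:
  deltas: [0.01,0,0.008,0,0,0,0.02,0,0.016,0,0,0,0.02,0,0.016,0,0,0]

```text
time: 9.3
tool_pos: [0.6462, 0.0122, 0.1931]
tool_rot: [-3.128, 0.123, 0.059]
contact_force: [0.3, 0.8, -0.8]
opening: 0.0556
```

Request:
jog_arm:
  deltas: [0.01,0,0.009,0,0,0,0.01,0,0.009,0,0,0,0.01,0,0.009,0,0,0]

```text
time: 9.55
tool_pos: [0.647, 0.0122, 0.1938]
tool_rot: [-3.128, 0.123, 0.059]
contact_force: [0.1, -0.2, -2.1]
opening: 0.0559
```

```bash
python3 - <<'E'
from t import *
state()
for a in((48,11.2,14),(44,11.2,14.8),(40,11.2,15.3),(34,11.2,16),(28,11.2,16.5)):delta(*a)
E
```

```text
t 9.55 lip mm [10.09 -0.29 12.48] th 51.96 yaw/roll [-0.05 -0.02] F [ 0.1 -0.2 -2.1] q [-0.1   0.68  1.09 -0.01  1.5   1.42] op 0.0559
(48, 11.2, 14) shift [ 0.004  0.003 -0.03 ] turn [ 0.003 -0.044  0.   ]
(44, 11.2, 14.8) shift [-0.001  0.003 -0.068] turn [ 0.005 -0.088  0.   ]
(40, 11.2, 15.3) shift [-0.001  0.003 -0.109] turn [ 0.008 -0.133  0.   ]
(34, 11.2, 16) shift [ 0.003  0.003 -0.171] turn [ 0.011 -0.199  0.   ]
(28, 11.2, 16.5) shift [ 0.015  0.004 -0.235] turn [ 0.015 -0.266  0.   ]
```

The lip is fully in with no contact. I'll start lowering the front along the planned arc.

Request:
jog_arm:
  deltas: [0.003,0,-0.015,0.001,-0.022,0,0.004,0,-0.03,0.003,-0.044,0,0,0,-0.068,0.005,-0.088,0,0,0,-0.109,0.008,-0.133,0,0,0,-0.109,0.008,-0.133,0]

```text
time: 9.97
tool_pos: [0.6444, 0.0124, 0.182]
tool_rot: [-3.128, -0.085, 0.059]
contact_force: [0.4, 0.7, -1.9]
opening: 0.0556
```

Request:
jog_arm:
  deltas: [0,0,0,0,0,0]

```text
time: 10.05
tool_pos: [0.6462, 0.0121, 0.1833]
tool_rot: [-3.128, -0.084, 0.059]
contact_force: [1.0, 0.3, -1.1]
opening: 0.0559
```

```bash
python3 - <<'E'
from t import *
state()
for a in((34,11.2,16),(28,11.2,16.6),(22,10.8,17),(16,9.6,17.4)):delta(*a)
E
```

```text
t 10.05 lip mm [10.51 -0.28 15.59] th 40.1 yaw/roll [-0.    0.03] F [ 1.   0.3 -1.1] q [-0.11  0.56  1.32  0.03  1.17  1.39] op 0.0559
(34, 11.2, 16) shift [ 0.011  0.003 -0.066] turn [ 0.003 -0.068  0.   ]
(28, 11.2, 16.6) shift [ 0.023  0.004 -0.128] turn [ 0.007 -0.134  0.   ]
(22, 10.8, 17) shift [ 0.038  0.005 -0.191] turn [ 0.011 -0.201  0.   ]
(16, 9.6, 17.4) shift [ 0.052  0.005 -0.251] turn [ 0.014 -0.267  0.   ]
```

Request:
jog_arm:
  deltas: [0.006,0,-0.02,0.001,-0.022,0,0.009,0,-0.044,0.002,-0.045,0,0.011,0,-0.066,0.003,-0.068,0,0.015,0,-0.087,0.004,-0.09,0,0.019,0,-0.107,0.006,-0.112,0]

```text
time: 10.47
tool_pos: [0.6499, 0.0122, 0.1726]
tool_rot: [-3.129, -0.263, 0.06]
contact_force: [-0.8, 0.8, -1.2]
opening: 0.0556
```

Request:
jog_arm:
  deltas: [0.004,0,-0.021,0.001,-0.022,0,0.004,0,-0.021,0.001,-0.022,0]

```text
time: 10.63
tool_pos: [0.6491, 0.0122, 0.1697]
tool_rot: [-3.129, -0.295, 0.06]
contact_force: [-0.2, -0.4, -1.7]
opening: 0.0562
```

```bash
python3 - <<'E'
from t import *
state()
for a in((22,10.6,16.9),(16,9.4,17.3),(10,8.3,17.3),(6,7.4,17.3)):delta(*a)
E
```

```text
t 10.63 lip mm [11.73 -0.31 15.8 ] th 28.0 yaw/roll [0.01 0.01] F [-0.2 -0.4 -1.7] q [-0.13  0.48  1.54  0.09  0.83  1.33] op 0.0562
(22, 10.6, 16.9) shift [ 0.007  0.004 -0.056] turn [ 0.004 -0.067 -0.   ]
(16, 9.4, 17.3) shift [ 0.021  0.004 -0.116] turn [ 0.007 -0.133 -0.   ]
(10, 8.3, 17.3) shift [ 0.043  0.006 -0.177] turn [ 0.011 -0.2   -0.   ]
(6, 7.4, 17.3) shift [ 0.059  0.006 -0.216] turn [ 0.013 -0.244 -0.   ]
```

Request:
jog_arm:
  deltas: [0.003,0,-0.018,0.001,-0.022,0,0.005,0,-0.037,0.002,-0.044,0,0.007,0,-0.056,0.004,-0.067,0,0.012,0.002,-0.076,0.005,-0.089,0,0.016,0.003,-0.096,0.006,-0.111,0]

```text
time: 11.05
tool_pos: [0.652, 0.0125, 0.161]
tool_rot: [-3.131, -0.472, 0.061]
contact_force: [0.0, 1.0, -1.8]
opening: 0.0555
```

Request:
jog_arm:
  deltas: [0.005,0,-0.02,0.001,-0.022,0,0.005,0,-0.02,0.001,-0.022,0,0.005,0,-0.02,0.001,-0.022,0]

```text
time: 11.3
tool_pos: [0.6519, 0.0126, 0.1586]
tool_rot: [-3.131, -0.504, 0.061]
contact_force: [0.3, -0.3, -1.3]
opening: 0.0559
```

```bash
python3 - <<'E'
from t import *
state()
for a in((10,8.3,17.3),(6,7.4,17.3),(3,7,17.2),(0,6.9,17)):delta(*a)
E
```

```text
t 11.3 lip mm [10.09 -0.11 17.74] th 16.03 yaw/roll [ 0.01 -0.  ] F [ 0.3 -0.3 -1.3] q [-0.15  0.43  1.74  0.24  0.48  1.17] op 0.0559
(10, 8.3, 17.3) shift [ 0.015  0.002 -0.066] turn [ 0.004 -0.067 -0.   ]
(6, 7.4, 17.3) shift [ 0.031  0.003 -0.105] turn [ 0.006 -0.111 -0.   ]
(3, 7, 17.2) shift [ 0.047  0.004 -0.134] turn [ 0.008 -0.145 -0.   ]
(0, 6.9, 17) shift [ 0.068  0.005 -0.163] turn [ 0.01  -0.178 -0.   ]
```

Joint 5 is nearing its lower limit of 0.28, so the tool can't follow the last degrees at this wrist angle. I'll turn with the tool to about 11°, then ease the grip and lower the grip point along the arc so the bin pivots between the pads onto the groove edge.

Request:
jog_arm:
  deltas: [0.004,0,-0.02,0.001,-0.02,0,0.009,0.001,-0.04,0.002,-0.04,0,0.012,0.002,-0.056,0.003,-0.056,0,0.012,0.002,-0.056,0.003,-0.056,0]

```text
time: 11.63
tool_pos: [0.6526, 0.0131, 0.1524]
tool_rot: [-3.131, -0.593, 0.061]
contact_force: [-0.2, -0.5, -1.6]
opening: 0.0559
```

```bash
cat >> t.py <<'E'
def graspdelta(th,lx,lz,toolR=None): # keep tool turn, move grip point with the bin
    o=robot.observe();R=Ro.from_euler('xyz',o['tool_rot']);gp=ptb-.008*Rtb.apply([0,0,1])
    Rp=Ro.from_euler('z',PN['yaw']);RB=Rp*Ro.from_euler('y',th,degrees=True)
    lip=np.array(PN['o'])+Rp.apply([lx/1e3,0,0])+[0,0,PN['gz']+lz/1e3]
    t=lip-RB.apply(LIP)+RB.apply(gp)+.008*R.apply([0,0,1]);print((th,lx,lz),'shift',((t-o['tool_pos'])*10).round(3))
E
python3 - <<'E'
from t import *
state()
for a in((11,8.4,17.3),(8,7.8,17),(5,7.3,16.6),(2,7.2,16.2),(0,7.25,16)):graspdelta(*a)
E
```

```text
t 11.63 lip mm [ 8.13  0.34 16.79] th 10.96 yaw/roll [0.04 0.02] F [-0.2 -0.5 -1.6] q [-0.16  0.43  1.83  0.42  0.33  0.99] op 0.0559
(11, 8.4, 17.3) shift [ 0.003 -0.003  0.006]
(8, 7.8, 17) shift [ 0.011 -0.003 -0.03 ]
(5, 7.3, 16.6) shift [ 0.023 -0.002 -0.065]
(2, 7.2, 16.2) shift [ 0.039 -0.001 -0.099]
(0, 7.25, 16) shift [ 0.053 -0.    -0.121]
```

Request:
jog_arm:
  deltas: [0.004,0,-0.01,0,0,0,0.008,0,-0.02,0,0,0,0.011,0,-0.03,0,0,0,0.011,0,-0.03,0,0,0]
  newtons: 8

```text
time: 11.97
tool_pos: [0.6541, 0.0127, 0.15]
tool_rot: [-3.132, -0.594, 0.061]
contact_force: [0.2, 0.2, -1.4]
opening: 0.0562
```

Request:
jog_arm:
  deltas: [0.004,0,-0.012,0,0,0,0.008,0,-0.024,0,0,0,0.012,0,-0.035,0,0,0,0.012,0,-0.035,0,0,0]

```text
time: 12.3
tool_pos: [0.6553, 0.0126, 0.1467]
tool_rot: [-3.132, -0.595, 0.061]
contact_force: [1.6, 1.2, 1.0]
opening: 0.0559
```

```bash
python3 - <<'E'
from t import *
state()
for a in((5,7.3,16.6),(2,7.2,16.2),(0,7.25,16)):graspdelta(*a)
E
```

```text
t 12.3 lip mm [10.7  -0.25 11.24] th 10.82 yaw/roll [-0.03 -0.05] F [1.6 1.2 1. ] q [-0.16  0.44  1.83  0.43  0.32  0.97] op 0.0559
(5, 7.3, 16.6) shift [-0.004  0.002 -0.008]
(2, 7.2, 16.2) shift [ 0.013  0.003 -0.042]
(0, 7.25, 16) shift [ 0.026  0.004 -0.064]
```

The groove edge now carries the web (Fz went from -1.5 to +1), so the bin is pivoting as intended.

Request:
jog_arm:
  deltas: [0.003,0,-0.014,0,0,0,0.008,0,-0.028,0,0,0,0.013,0.002,-0.042,0,0,0,0.013,0.002,-0.042,0,0,0]

```text
time: 12.63
tool_pos: [0.6564, 0.0128, 0.1421]
tool_rot: [-3.132, -0.595, 0.061]
contact_force: [1.9, -0.2, 0.0]
opening: 0.0561
```

Request:
jog_arm:
  deltas: [0.005,0,-0.01,0,0,0,0.012,0.001,-0.02,0,0,0,0.012,0.001,-0.02,0,0,0]

```text
time: 12.88
tool_pos: [0.6573, 0.0129, 0.1399]
tool_rot: [-3.132, -0.594, 0.061]
contact_force: [0.5, -0.5, 0.7]
opening: 0.0558
```

```bash
python3 - <<'E'
from t import *
state();graspdelta(0,7.25,16)
im=robot.read_camera("side"); cv2.imwrite("pics/s4.png",cv2.resize(im[110:250,160:360,::-1],None,fx=4,fy=4,interpolation=cv2.INTER_CUBIC))
E
```

```text
t 12.88 lip mm [12.78 -0.06  4.33] th 10.89 yaw/roll [-0.03 -0.03] F [ 0.5 -0.5  0.7] q [-0.16  0.46  1.83  0.45  0.31  0.96] op 0.0558
(0, 7.25, 16) shift [0.006 0.001 0.005]
```

View pics/s4.png

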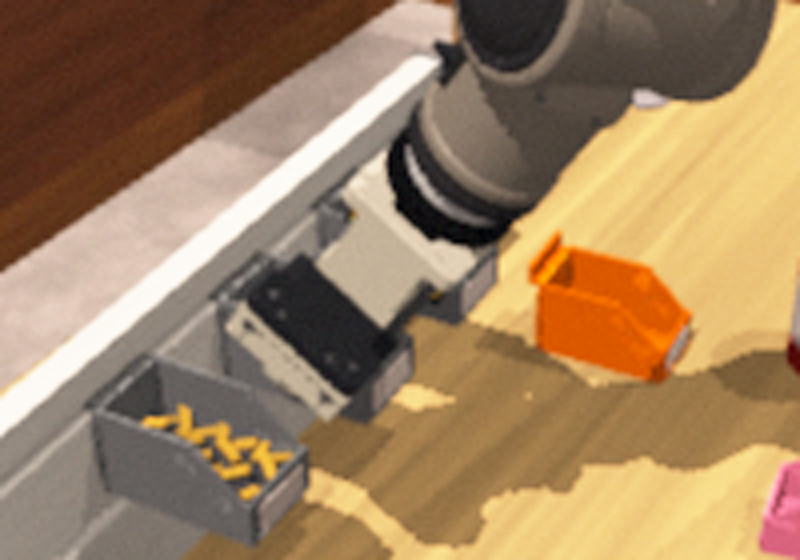

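The side view shows the bin hooked in the gap, nearly level with its neighbours. I'll press gently down and inward until it bottoms.

Request:
jog_arm:
  deltas: [0.004,0,-0.005,0,0,0,0.008,0.001,-0.01,0,0,0,0.008,0.001,-0.01,0,0,0]

```text
time: 13.18
tool_pos: [0.6578, 0.0132, 0.139]
tool_rot: [-3.132, -0.594, 0.061]
contact_force: [-2.7, -1.6, 2.2]
opening: 0.0561
```

Request:
jog_arm:
  deltas: [0.005,0,-0.006,0,0,0,0.005,0,-0.006,0,0,0,0.005,0,-0.006,0,0,0]

```text
time: 13.43
tool_pos: [0.6579, 0.0133, 0.1383]
tool_rot: [-3.132, -0.593, 0.061]
contact_force: [-6.8, -0.4, 3.6]
opening: 0.0561
```

Request:
jog_arm:
  deltas: [0.005,0,-0.006,0,0,0,0.005,0,-0.006,0,0,0,0.005,0,-0.006,0,0,0]

```text
time: 13.68
tool_pos: [0.6582, 0.0134, 0.1377]
tool_rot: [-3.132, -0.593, 0.061]
contact_force: [-7.6, -1.5, 4.0]
opening: 0.056
```

The bin has bottomed against the face (Fx about -7, Fz about +4). I'll relax the push slightly and open.

Request:
jog_arm:
  deltas: [-0.006,0,0,0,0,0,-0.006,0,0,0,0,0]
  newtons: 4

```text
time: 13.85
tool_pos: [0.6582, 0.0133, 0.1377]
tool_rot: [-3.132, -0.593, 0.061]
contact_force: [-2.3, 0.2, 2.3]
opening: 0.0558
```

Request:
jog_arm:
  deltas: [0,0,0,0,0,0,0,0,0,0,0,0,0,0,0,0,0,0,0,0,0,0,0,0,0,0,0,0,0,0]
  claw: 0.85

```text
time: 14.27
tool_pos: [0.6587, 0.013, 0.138]
tool_rot: [-3.132, -0.594, 0.061]
contact_force: [0.4, 0.2, -0.5]
opening: 0.0778
```

```bash
python3 - <<'E'
from t import *
o=state();print(-Ro.from_euler('xyz',o['tool_rot']).apply([0,0,1]))
E
```

```text
t 14.27 lip mm [14.18 -0.05  2.52] th 10.86 yaw/roll [-0.03 -0.03] F [ 0.4  0.2 -0.5] q [-0.16  0.46  1.83  0.45  0.3   0.95] op 0.0778
[-0.5585 -0.0433  0.8284]
```

Retreat along the tool axis, then straight up and back.

Request:
jog_arm:
  deltas: [-0.11,-0.01,0.17,0,0,0,-0.25,-0.02,0.37,0,0,0,-0.4,-0.03,0.6,0,0,0,-0.55,-0.04,0.83,0,0,0,-0.55,-0.04,0.83,0,0,0]

```text
time: 14.68
tool_pos: [0.6037, 0.0089, 0.2259]
tool_rot: [-3.134, -0.601, 0.062]
contact_force: [1.0, 0.3, 0.3]
opening: 0.0782
```

Request:
jog_arm:
  deltas: [-0.4,-0.03,0.4,0,0,0,-0.8,-0.04,0.7,0,0,0,-0.8,-0.04,0.7,0,0,0,-0.8,-0.04,0.7,0,0,0]

```text
time: 15.02
tool_pos: [0.5225, 0.0051, 0.2942]
tool_rot: [-3.134, -0.599, 0.062]
contact_force: [0.7, 0.0, 0.5]
opening: 0.0783
```

```bash
python3 - <<'E'
from t import *
o=robot.observe();print(o['time'],o['tool_pos'],o['contact_force'],o['qpos'])
a=cv2.imread("pics/side0.png");b=robot.read_camera("side")[...,::-1];cv2.imwrite("pics/s5.png",b)
A=cv2.imread("pics/scene0.png");B=robot.read_camera("scene")[...,::-1]
w=robot.read_camera("wrist")[...,::-1]
for n,x,y,s in(("tin side",a,b,np.s_[160:210,355:395]),("corner side",a,b,np.s_[325:415,195:280]),("tin scene",A,B,np.s_[185:240,120:168]),("corner scene",A,B,np.s_[170:215,360:425])):
    print(n,"mean abs diff",cv2.absdiff(np.ascontiguousarray(x[s]),np.ascontiguousarray(y[s])).mean().round(2))
c=cv2.resize(np.ascontiguousarray(b[115:275,130:300]),None,fx=2.5,fy=2.5,interpolation=cv2.INTER_CUBIC)
d=cv2.resize(np.ascontiguousarray(w[0:320,80:480]),(375,300));v=np.zeros((400,375,3),np.uint8);v[:300]=d
cv2.imwrite("pics/fin.png",np.hstack([c,v]))
E
```

```text
15.0167 [0.5225 0.0051 0.2942] [0.7429 0.0258 0.5127] [-0.2429  0.0093  1.9335  0.298   0.6449  1.0757]
tin side mean abs diff 17.14
corner side mean abs diff 10.79
tin scene mean abs diff 10.99
corner scene mean abs diff 7.74
```

View pics/fin.png

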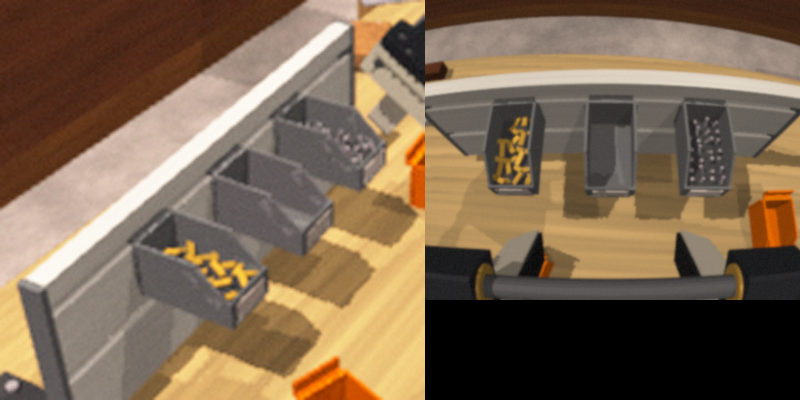

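The bin hangs level in line with its neighbours, square and mid-gap. The tin and corner patch differences may be shadows, so I'll check their image shift and then hand in.

```bash
python3 - <<'E'
from t import *
A=cv2.imread("pics/scene0.png");B=np.ascontiguousarray(robot.read_camera("scene")[...,::-1]);a=cv2.imread("pics/side0.png");b=cv2.imread("pics/s5.png")
ok=[]
for n,x,y,(r0,r1,c0,c1) in(("tin",A,B,(187,238,122,166)),("corner",A,B,(174,214,364,424)),("corner side",a,b,(326,414,196,276))):
    m=cv2.matchTemplate(y[r0-12:r1+12,c0-12:c1+12],x[r0:r1,c0:c1],cv2.TM_CCOEFF_NORMED);_,s,_,l=cv2.minMaxLoc(m);print(n,"shift px",l[0]-12,l[1]-12,round(s,2));ok.append(abs(l[0]-12)<3 and abs(l[1]-12)<3)
o=robot.observe();print(o['time'],o['contact_force'],o['qvel'].round(3))
if all(ok):print(robot.hand_in())
E
```

```text
tin shift px 0 0 0.89
corner shift px 0 0 0.99
corner side shift px 0 0 0.99
15.2167 [-0.5549  0.2494  0.0769] [-0.     0.015 -0.002  0.001  0.004  0.002]
the job is handed in; nothing more can be done
None
```

The grey bin is hanging in the top groove, in the gap between the two hung bins. I let go of it, backed the arm clear and handed the job in at about 15 s of the 64 s. No verdict was reported.

**Insertion:** I gripped the bin across its width and tilted it about 52° front up. Two light touches on the groove's edges, showing about 6 N at the wrist, put the groove's lower edge at about 0.1686 m. The cameras had suggested 0.167 m. The lip then went in with no contact force I could measure.

**Lowering:** Joint 5 came close to its lower limit at about 11° of tilt, so the tool could not follow the bin all the way down. I eased the grip to 8 N and let the bin pivot between the pads onto the groove edge. It bottomed against the panel at about 9 N, and I then released it.

**Last checks:**
- **Bin:** In the side and wrist pictures it hangs level, square to the panel and in the middle of the gap. I judged this by eye and did not measure its final angle or lip depth.
- **Tin and corner sample:** A plain picture comparison showed differences of 8–17 grey levels. Matching their outlines showed no shift for either (0 pixels), so I put the differences down to lighting or shadow. The match was weaker for the tin (0.89) than for the corner (0.99).
- **Arm:** It read no contact force beyond noise at hand-in.

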